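# Change over the tilt-out bins on the joiner's bench

## Robot

A 6-joint arm with a two-finger parallel gripper is mounted at the origin on the work surface. World frame = base frame: x ahead of the robot, y to its left, z up, the work surface at z = 0. Lengths are in m, angles in rad, forces in N, time in s.
With the tool pointing down it reaches from about 0.375 to 0.9 m from the base axis. Payload 3.1 kg.
Tool frame: the origin (TCP) lies on the mounting face of the last link; the fingertips stand 182 mm ahead of it and the grasp point (between the pads) lies 164 mm ahead of it; z points along the fingers, y is the direction in which the jaws open and shut (so a half turn about z gives the same grasp; the last joint's range is limited). The gripper opens to 87 mm and grips with 3 to 60 N. Pads are 19 mm wide; open, the fingers measure 117 mm over their backs; the gripper's body (75 mm by 190 mm) begins 51 mm behind the grasp point.
Start: joints at [1.052, 0.527, 1.433, -0, 1.181, -0.178], TCP at [0.209, 0.589, 0.405] pointing down, gripper open.
Joint ranges: [-3.08, 3.08], [-0.75, 2.2], [0.22, 2.44], [-1.43, 4.57], [0, 2.65], [-2.85, 2.85]. Speed limits (rad/s): [2.79, 2.79, 3.14, 3.14, 3.14, 3.14].

## Interface

Orientations are given as a unit quaternion [x, y, z, w].
In Python, from rig import robot, camera, camera_model gives the robot as it stands.
- The arm moves only by the tool drive_tool, never from a script. Its argument "plan" is a list that holds one entry, the list of rows, each a list of 6 numbers: the shift along the world's x, y, z in units of 2.5 cm (1.0 is 2.5 cm), then the turn, a rotation vector about the world's x, y, z in units of 6 degrees (1.0 is 6 degrees). A call has 1 to 8 rows; each row shifts and turns the commanded pose from where the row before left it; what a row does not reach is not made up. A row lasts 1/8 s, in which the tool goes at most 62.5 mm and 10.7 degrees, less where a joint would pass 70% of its speed; a pose out of reach is approached as far as the arm can. A call with a number of a shift or a turn outside -1 to 1 is refused whole. A call with a gripper value outside its range is refused whole. "grip" is the closure, from 0 (fully open) to 1 (shut), set as the call begins (left out, the last holds). The fingers move at their own pace and stop on an object; "force" is the grip in N (left out, the last holds). Time passes only in rows, so rows that do not move let the fingers close. It gives the time, the measured TCP pose, the force and the opening at its end, in the units of the state.
- robot.get_obs(): the state, without advancing time (a new reading comes with each control period).
- camera(name): name is "scene" or "top"; returns the picture (400x640x3 uint8, red, green, blue); there is no depth.
- camera_model(name): a dict with "K" (3x3 intrinsics, pixels), "k1" (the pictures are not rectified: a ray, as slopes to the right and down, at radius r is drawn at 1 + k1 r^2 times it, then the intrinsics apply), "world_to_cam" (4x4, takes a point from world to camera coordinates). Camera axes: x right, y up, looking along -z (the intrinsics and any distortion apply to the point x, -y, -z); pixel columns grow to the right and rows downward; lengths in m; the calibration is good to about 2 mm. A picture is of the moment at which its call begins. camera_model takes no time and is no camera call.
- robot.hand_in(): hands the job in, once; it reports no verdict.
The state is a dict: "time": time; "q": joint angles; "joint_velocities": joint speeds; "joint_torque": joint torques, N m; "position": TCP position; "tool_rot": TCP orientation; "ft_force": force on the tool from outside, world axes, zero at the start; "moment": the same for the moment, N m; "grip_width": finger opening in m.
Only numpy, scipy, OpenCV 4.12 (cv2) and the standard library are available. Lean on these libraries where they do the work, as an engineer would, in place of code of your own. Each camera call takes 0.05 s, during which the arm holds its last target.

## Task

I have finished with the screws: the narrow tilt-out bin that hangs open should be pushed back upright until it clicks fully shut. Tip the wide bin forward on its bottom pivot, all the way to its stop, so that I can reach the dowels in it. The other narrow bin stays shut.

Things in the scene. Friction and masses are not known exactly. Their poses are not given: they have to be found in the camera images.
- open_rim (a point): Narrow plywood tilt-out bin, hanging part open (brass screws). Point: middle of the top edge of its front panel (96 wide, 146 tall, 10 mm thick, point at mid-thickness). It turns with the bin: z up the panel, y along the edge, x from the front into the bin. Pivot: along y at the panel's bottom edge, 146 mm down -z, 16 mm above the bench. Tilt = z from vertical: 0 shut, 0.70 rad at the stop, top edge towards -x.
- wide_rim (a point): Wide plywood tilt-out bin, shut at the start (wooden dowels in it, up to 30 mm above its floor). Panel 150 mm wide, 146 tall, 10 thick; point, axes, pivot and tilt as for the open bin, so shut the point is 162 mm above the bench. Behind the panel the bin is open-topped, 114 mm wide and 75 deep inside; its other walls end 70 mm below the point, its case 60 mm below it. Case fixed to the bench.
- shut_rim (a point): The other narrow bin (dark plugs in it), shut; size, point and axes as for the open one. All three bins: the pivot has friction, so a bin stays where it is left; 1 to 2 N at the top edge move it. A ball catch acts over the last 0.17 rad: passing it, in or out, takes about 3 to 5 N at the top edge; once past it draws the bin home with a click. All three fronts face roughly towards the robot.
Mind the look-alikes: they are no part of the job. What is shaped like the part that bears wide_rim but orange or turquoise is not meant.

How it is judged:
At the end, for the whole second after the job is handed in: The narrow bin that hung open is clicked shut (tilt below 0.035 rad), the wide bin is tipped forward to its stop (tilt above 0.55 of 0.70 rad), and the other narrow bin is shut (tilt below 0.035 rad) (angle between each of open_rim, shut_rim's own z axis and vertical below 0.035 rad and angle between wide_rim's own z axis and vertical above 0.55 rad); the robot touches nothing.
It fails at once if the other narrow bin is tipped open (angle between shut_rim's own z axis and vertical above 0.1 rad).
It also fails if it takes over 56 s, if anything falls off the work surface, if the arm or the gripper's body presses on something with over 40 N, if the wrist force passes 120 N, or if a joint passes its speed limit or range.

## Working session

There is one attempt and no reset: what is moved stays moved. The work goes in short steps, Python scripts to look and compute and a tool call to move; the robot and the scene stay as the last step left them, time stands still between calls to the robot, and variables do not carry over. Pictures are saved under pics/ and viewed, and the job is handed in when it is done.

Besides the shell and the picture viewer there is one more tool, called as a command line: name --argument value ..., lists and objects as JSON in quotes. drive_tool: Moves the arm, as the interface text tells. Shifts and turns lie within -1 to 1; 1 stands for 2.5 cm of shift or 6 degrees of turn. Its arguments: {"type":"object","properties":{"plan":{"type":"array","items":{"type":"array","items":{"type":"array","items":{"type":"number","minimum":-1,"maximum":1}}}},"grip":{"type":"number"},"force":{"type":"number"}},"required":["plan"]}

```bash
ls; mkdir -p pics
python3 - <<'E'
from rig import robot,camera,camera_model
import cv2
for n in("scene","top"):
    cv2.imwrite(f"pics/{n}0.png",camera(n)[:,:,::-1]); m=camera_model(n); print(n,m)
print(robot.get_obs())
E
```

```text
pics
scene {'K': array([[388.63128844,   0.        , 317.54335482],
       [  0.        , 388.63128844, 203.02338896],
       [  0.        ,   0.        ,   1.        ]]), 'k1': -0.08458209891076497, 'world_to_cam': array([[ 0.75940933,  0.6504183 , -0.01592186, -0.25030882],
       [-0.38123198,  0.46467945,  0.7992091 ,  0.18541075],
       [ 0.52721879, -0.60085692,  0.60084216, -1.53431821],
       [ 0.        ,  0.        ,  0.        ,  1.        ]])}
top {'K': array([[488.06864916,   0.        , 317.46755885],
       [  0.        , 488.06864916, 207.12661172],
       [  0.        ,   0.        ,   1.        ]]), 'k1': -0.05796899497375455, 'world_to_cam': array([[ 0.02163615, -0.9997566 , -0.00431458, -0.21047121],
       [ 0.98629539,  0.02063839,  0.16369316, -0.4867283 ],
       [-0.16356428, -0.00779714,  0.98650187, -1.22715688],
       [ 0.        ,  0.        ,  0.        ,  1.        ]])}
{'time': 0.1, 'q': array([ 1.05148663e+00,  5.28360882e-01,  1.43377245e+00, -5.44377216e-05,
        1.18140454e+00, -1.78523903e-01]), 'joint_velocities': array([ 0.00098127, -0.00199385, -0.00382173,  0.00106111,  0.00044216,
       -0.00072761]), 'joint_torque': array([-1.06185494e-04, -4.40990102e+01, -1.77150911e+01,  6.34960737e-02,
        5.33101999e-02, -5.37519657e-05]), 'position': array([0.20872751, 0.5887856 , 0.40387726]), 'tool_rot': array([ 1.69559281e-01,  9.85519510e-01, -9.22605508e-04, -3.08860042e-04]), 'ft_force': array([-0.56139066, -0.3140448 , -0.32518928]), 'moment': array([-0.04712627, -0.01070851, -0.07160705]), 'grip_width': 0.0870179361767729}
```

View pics/scene0.png

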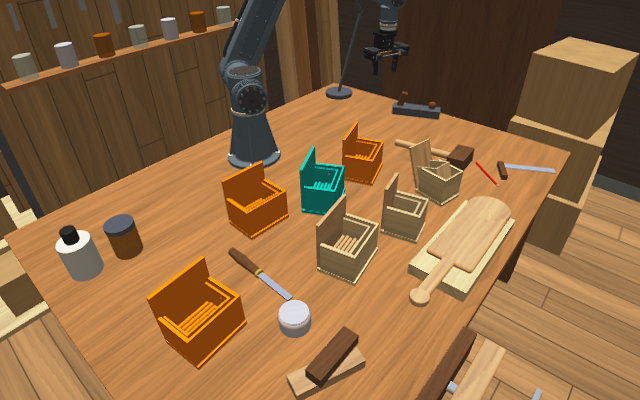

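View pics/top0.png

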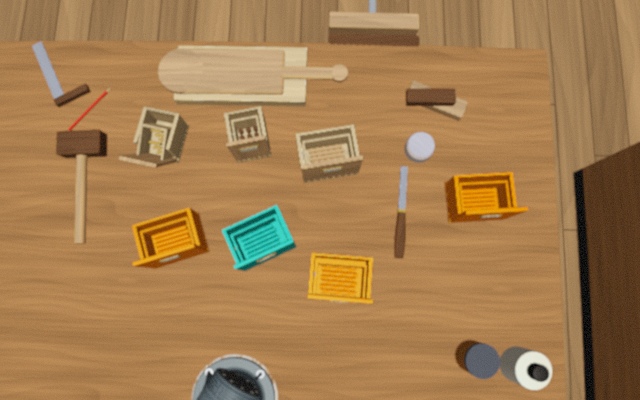

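The top view shows three plywood bins: the open narrow one near (155,138), the shut narrow one near (247,135) and the wide one near (328,153). The orange and turquoise ones are decoys. I'll zoom in next.

Run:
```python
import cv2
t=cv2.imread("pics/top0.png")[95:195,110:375]; cv2.imwrite("pics/topz.png",cv2.resize(t,None,fx=3,fy=3,interpolation=cv2.INTER_CUBIC))
t=cv2.imread("pics/scene0.png")[125:290,305:475]; cv2.imwrite("pics/scenez.png",cv2.resize(t,None,fx=3.6,fy=3.6,interpolation=cv2.INTER_CUBIC))
```

```text
(no output)
```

View pics/topz.png

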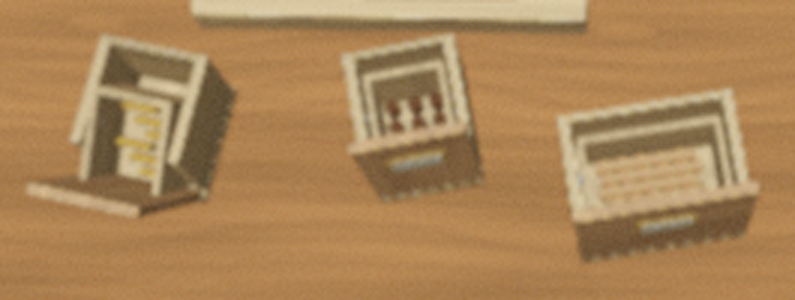

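View pics/scenez.png

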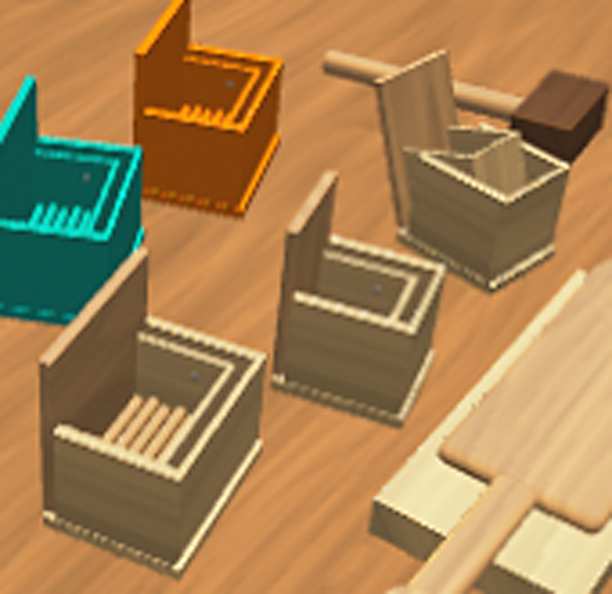

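```bash
cat > h.py <<'E'
import numpy as np,cv2
from rig import camera_model
def ray(n,u,v):
    m=camera_model(n);K=m["K"];W=m["world_to_cam"]
    p=cv2.undistortPoints(np.array([[[u,v]]],float),K,np.array([m["k1"],0,0,0]))[0,0]
    d=W[:3,:3].T@np.array([p[0],-p[1],-1]);o=-W[:3,:3].T@W[:3,3];return o,d/np.linalg.norm(d)
def plane(n,u,v,z):
    o,d=ray(n,u,v);return o+d*(z-o[2])/d[2]
def tri(a,b):
    o1,d1=ray("top",*a);o2,d2=ray("scene",*b)
    s=np.linalg.lstsq(np.c_[d1,-d2],o2-o1,rcond=None)[0]
    p,q=o1+s[0]*d1,o2+s[1]*d2;return (p+q)/2,np.linalg.norm(p-q)
def tz(x,y):return 110+(x+.5)/3-.5,95+(y+.5)/3-.5
def sz(x,y):return 305+(x+.5)/3.6-.5,125+(y+.5)/3.6-.5
def proj(n,P):
    m=camera_model(n);c=m["world_to_cam"]@np.r_[P,1];x,y=c[0]/-c[2],-c[1]/-c[2];f=1+m["k1"]*(x*x+y*y)
    return m["K"][0,0]*x*f+m["K"][0,2],m["K"][1,1]*y*f+m["K"][1,2]
E
python3 - <<'E'
from h import *
np.set_printoptions(precision=4,suppress=True)
for n,A,B in (("wide",[(573,217),(758,187)],[(40,362),(146,252)]),("shut",[(349,151),(469,132)],[(288,236),(336,174)]),("open",[(28,188),(138,212)],[(446,52),(380,82)])):
    for i in range(2):
        print(n,plane("top",*tz(*A[i]),.162),plane("scene",*sz(*B[i]),.162))
    for i in range(2):
        for j in range(2): print("   tri",i,j,*tri(tz(*A[i]),sz(*B[j])))
E
```

```text
wide [ 0.5666 -0.159   0.162 ] [ 0.5912 -0.3081  0.162 ]
wide [ 0.5941 -0.3053  0.162 ] [ 0.5694 -0.1622  0.162 ]
   tri 0 0 [ 0.5532 -0.1936  0.0845] 0.09866467794855877
   tri 0 1 [ 0.5672 -0.159   0.1592] 0.0002558396794540158
   tri 1 0 [ 0.5926 -0.3068  0.1624] 0.004010429578044995
   tri 1 1 [ 0.6043 -0.2741  0.2331] 0.07710038611133994
shut [0.6174 0.0218 0.162 ] [ 0.6397 -0.0778  0.162 ]
shut [ 0.6349 -0.0738  0.162 ] [0.6224 0.0203 0.162 ]
   tri 0 0 [0.6136 0.0149 0.1096] 0.04941606946832254
   tri 0 1 [0.6194 0.0234 0.1588] 0.0026576207601256645
   tri 1 0 [ 0.6365 -0.073   0.1579] 0.00081426047399438
   tri 1 1 [ 0.6414 -0.0641  0.2043] 0.04685293309913999
open [0.5825 0.2801 0.162 ] [0.5919 0.2675 0.162 ]
open [0.5642 0.1887 0.162 ] [0.5733 0.1775 0.162 ]
   tri 0 0 [0.5849 0.284  0.153 ] 5.302372134869753e-05
   tri 0 1 [0.5628 0.2655 0.136 ] 0.06673856738227082
   tri 1 0 [0.5877 0.2049 0.1752] 0.06296600593683972
   tri 1 1 [0.5663 0.1917 0.1535] 0.0001289429592040439
```

The triangulated edges agree with the given sizes: the wide edge is 149 mm and the open one 94 mm, and the two shut rims lie at z ≈ 0.16. The open bin is at about 0.35 rad. I'll close the fingers and move in front of the open bin.

drive_tool --plan '[[[0.75,-0.85,0,0,0,0.08],[0.75,-0.85,0,0,0,0.08],[0.75,-0.85,0,0,0,0.08],[0.75,-0.85,0,0,0,0.08],[0.75,-0.85,0,0,0,0.08],[0.75,-0.85,0,0,0,0.08],[0.75,-0.85,0,0,0,0.08],[0.75,-0.85,0,0,0,0.08]]]' --grip 1 --force 20

```text
time: 1.1
position: [0.3593, 0.4182, 0.4044]
tool_rot: [0.136, 0.991, -0.0, -0.0]
ft_force: [0.0, -1.2, -0.1]
grip_width: 0.0146
```

drive_tool --plan '[[[0.75,-0.85,0,0,0,0.08],[0.75,-0.85,0,0,0,0.08],[0.75,-0.85,0,0,0,0.08],[0.75,-0.85,0,0,0,0.08],[0.75,-0.85,0,0,0,0.08],[0.75,-0.85,0,0,0,0.08],[0.75,-0.85,0,0,0,0.08],[0.75,-0.85,0,0,0,0.08]]]'

```text
time: 2.1
position: [0.5092, 0.2483, 0.4043]
tool_rot: [0.103, 0.995, -0.0, -0.0]
ft_force: [-0.1, 0.2, 0.2]
grip_width: 0.0002
```

drive_tool --plan '[[[0,0,-0.9,0,0,0],[0,0,-0.9,0,0,0],[0,0,-0.9,0,0,0],[0,0,-0.9,0,0,0],[0,0,0,0,0,0],[0,0,0,0,0,0]]]'

```text
time: 2.85
position: [0.5091, 0.2491, 0.3152]
tool_rot: [0.103, 0.995, 0.0, 0.0]
ft_force: [0.4, -1.1, 0.0]
grip_width: 0.0002
```

Run:
```python
from rig import robot,camera
import cv2
o=robot.get_obs();print(o["position"],o["tool_rot"],o["ft_force"],o["grip_width"])
t=camera("scene")[:,:,::-1][50:250,300:500];cv2.imwrite("pics/s1.png",cv2.resize(t,None,fx=3,fy=3))
```

```text
[0.50910481 0.24912239 0.31518045] [1.03160365e-01 9.94664696e-01 7.26193758e-05 2.78074931e-04] [ 0.443838   -1.10677131  0.00773671] 0.00022285625882845062
```

View pics/s1.png

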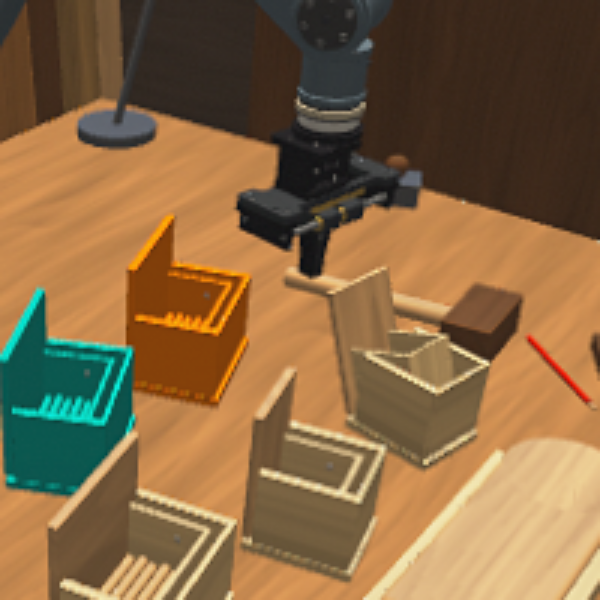

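The closed fingers stand about 5 cm in front of the open bin's rim. Now I'll push.

drive_tool --plan '[[[0.5,-0.1,0,0,0,0],[0.5,-0.1,0,0,0,0],[0.5,-0.1,0,0,0,0],[0.5,-0.1,0,0,0,0],[0.5,-0.1,0,0,0,0],[0.4,-0.08,0,0,0,0],[0.3,-0.06,0,0,0,0],[0,0,0,0,0,0]]]'

```text
time: 3.9
position: [0.5881, 0.2332, 0.3147]
tool_rot: [0.103, 0.995, -0.0, -0.002]
ft_force: [-5.2, 0.5, 4.0]
grip_width: 0.0004
```

drive_tool --plan '[[[0.1,-0.02,0,0,0,0],[0.1,-0.02,0,0,0,0],[0.1,-0.02,0,0,0,0],[0.1,-0.02,0,0,0,0],[0,0,0,0,0,0],[0,0,0,0,0,0]]]'

```text
time: 4.65
position: [0.5996, 0.2309, 0.3147]
tool_rot: [0.103, 0.995, 0.0, 0.001]
ft_force: [-0.4, 0.2, -0.5]
grip_width: 0.0009
```

Run:
```python
from rig import robot,camera
import cv2
o=robot.get_obs();print(o["position"],o["ft_force"])
t=camera("scene")[:,:,::-1][80:250,340:510];cv2.imwrite("pics/s2.png",cv2.resize(t,None,fx=3,fy=3))
```

```text
[0.59956892 0.23087275 0.31468695] [-0.37939576  0.22740868 -0.51876774]
```

View pics/s2.png

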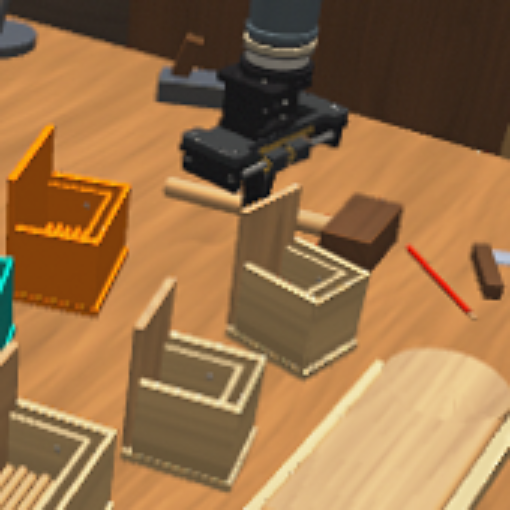

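The bin looks upright and the force fell to about 0, so it probably clicked. I'll nudge forward to confirm a hard stop.

drive_tool --plan '[[[0.1,-0.02,0,0,0,0],[0.1,-0.02,0,0,0,0],[0.1,-0.02,0,0,0,0],[0,0,0,0,0,0]]]'

```text
time: 5.2
position: [0.6067, 0.2295, 0.3147]
tool_rot: [0.103, 0.995, 0.0, 0.0]
ft_force: [-0.0, 0.8, -1.0]
grip_width: 0.0006
```

drive_tool --plan '[[[0.08,-0.016,0,0,0,0],[0.08,-0.016,0,0,0,0],[0,0,0,0,0,0]]]'

```text
time: 5.58
position: [0.609, 0.2291, 0.3147]
tool_rot: [0.103, 0.995, -0.0, -0.002]
ft_force: [-5.2, 0.6, 2.8]
grip_width: 0.0002
```

The hard stop came at x = 0.609, against a predicted 0.610, so that bin is shut. Now I'll retreat, rise and go over to behind the wide panel.

drive_tool --plan '[[[-0.6,0.12,0,0,0,0],[-0.7,0.14,0,0,0,0],[-0.7,0.14,0.5,0,0,0],[0,0,0.9,0,0,0],[0,0,0.9,0,0,0],[0,0,0.9,0,0,0],[0,0,0.8,0,0,0]]]'

```text
time: 6.45
position: [0.5597, 0.239, 0.4167]
tool_rot: [0.103, 0.995, 0.0, 0.001]
ft_force: [-0.1, -0.7, 0.2]
grip_width: 0.0007
```

drive_tool --plan '[[[0.1,-0.95,0,0,0,0.18],[0.1,-0.95,0,0,0,0.18],[0.1,-0.95,0,0,0,0.18],[0.1,-0.95,0,0,0,0.18],[0.1,-0.95,0,0,0,0.18],[0.1,-0.95,0,0,0,0.18],[0.1,-0.95,0,0,0,0.18],[0.1,-0.95,0,0,0,0.18]]]'

```text
time: 7.45
position: [0.5798, 0.0483, 0.4158]
tool_rot: [0.028, 1.0, -0.0, 0.001]
ft_force: [0.0, 0.6, -0.2]
grip_width: 0.0003
```

drive_tool --plan '[[[0.1,-0.95,0,0,0,0.18],[0.1,-0.95,0,0,0,0.18],[0.1,-0.95,0,0,0,0.18],[0.1,-0.95,0,0,0,0.18],[0.1,-0.95,0,0,0,0.18],[0.1,-0.95,0,0,0,0.18],[0.1,-0.95,0,0,0,0.18],[0.1,-0.95,0,0,0,0.18]]]'

```text
time: 8.45
position: [0.6, -0.1415, 0.4158]
tool_rot: [-0.048, 0.999, -0.0, 0.001]
ft_force: [0.8, 1.0, 0.4]
grip_width: 0.0005
```

drive_tool --plan '[[[0.1,-0.95,0,0,0,0.18],[0.1,-0.95,0,0,0,0.18],[0.1,-0.95,0,0,0,0.18],[0.1,-0.9,0,0,0,0.18],[0,0,0,0,0,0],[0,0,0,0,0,0]]]'

```text
time: 9.2
position: [0.61, -0.234, 0.4151]
tool_rot: [-0.085, 0.996, 0.0, -0.0]
ft_force: [-0.1, 1.2, -1.8]
grip_width: 0.0004
```

Run:
```python
from rig import robot,camera
import cv2
o=robot.get_obs();print(o["position"],o["tool_rot"],o["ft_force"])
im=camera("scene")[:,:,::-1]
cv2.imwrite("pics/s3full.png",im)
t=im[120:300,300:480];cv2.imwrite("pics/s3.png",cv2.resize(t,None,fx=3,fy=3))
```

```text
[ 0.60999522 -0.2340228   0.41509822] [-8.49594470e-02  9.96384365e-01  2.97777231e-04 -2.46391938e-07] [-0.05311442  1.23349814 -1.8169038 ]
```

View pics/s3.png

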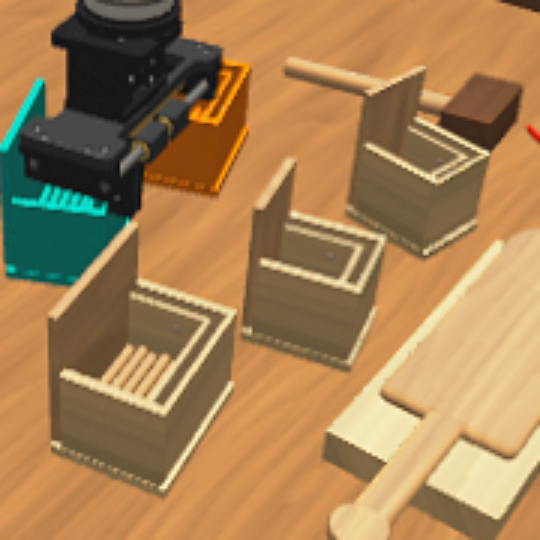

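The former open bin stands upright. I'll descend behind the wide panel.

drive_tool --plan '[[[0,0,-0.9,0,0,0],[0,0,-0.8,0,0,0],[0,0,-0.7,0,0,0],[0,0,-0.6,0,0,0],[0,0,-0.5,0,0,0],[0,0,-0.4,0,0,0],[0,0,0,0,0,0]]]'

```text
time: 10.12
position: [0.6102, -0.235, 0.3164]
tool_rot: [-0.085, 0.996, 0.0, -0.001]
ft_force: [-0.4, -0.5, 0.5]
grip_width: 0.0003
```

Run:
```python
from rig import robot,camera
import cv2
o=robot.get_obs();print(o["position"],o["ft_force"])
t=camera("scene")[:,:,::-1][120:300,300:480];cv2.imwrite("pics/s4.png",cv2.resize(t,None,fx=3,fy=3))
```

```text
[ 0.61016755 -0.23495575  0.31635913] [-0.43359735 -0.53169331  0.52038788]
```

View pics/s4.png

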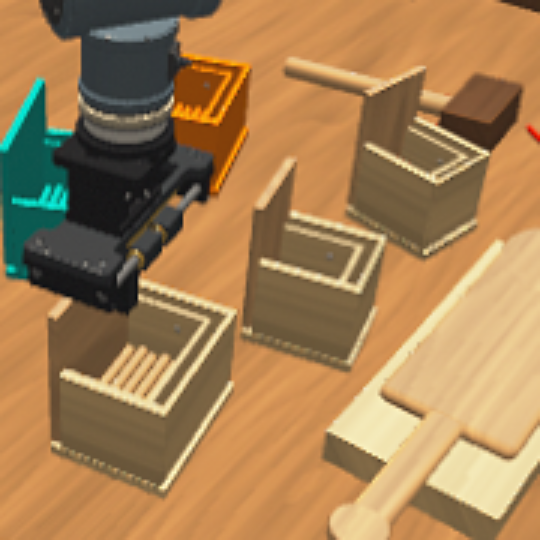

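Run:
```python
from h import *
from rig import camera
for P in ((.610,-.235,.134),(.610,-.235,.203),(.58,-.233,.162),(.568,-.16,.162)):
    u,v=proj("scene",np.array(P));print(P,(u-300)*3,(v-120)*3, proj("top",np.array(P)))
im=camera("top")[:,:,::-1][90:290,240:440];cv2.imwrite("pics/t4.png",cv2.resize(im,None,fx=3,fy=3))
im=camera("scene")[:,:,::-1][190:250,300:370];cv2.imwrite("pics/s4z.png",cv2.resize(im,None,fx=8,fy=8))
```

```text
(0.61, -0.235, 0.134) 120.77208211983196 306.9787969410211 (np.float64(332.63162777348157), np.float64(153.16254461254786))
(0.61, -0.235, 0.203) 122.41236462537915 241.82928120515555 (np.float64(333.4164092485182), np.float64(145.0146046930495))
(0.58, -0.233, 0.162) 94.99520267494466 266.126209096818 (np.float64(331.8957804704085), np.float64(162.13256169824882))
(0.568, -0.16, 0.162) 135.8738938848071 222.22003808564145 (np.float64(301.0856719473589), np.float64(166.4226800295239))
```

View pics/t4.png

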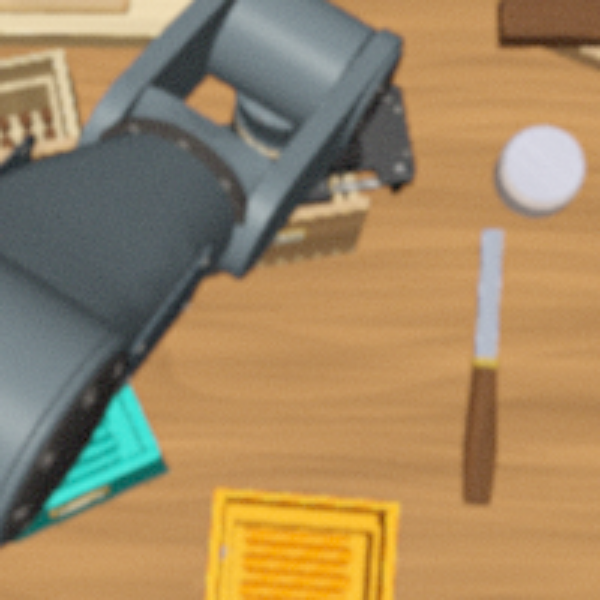

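View pics/s4z.png

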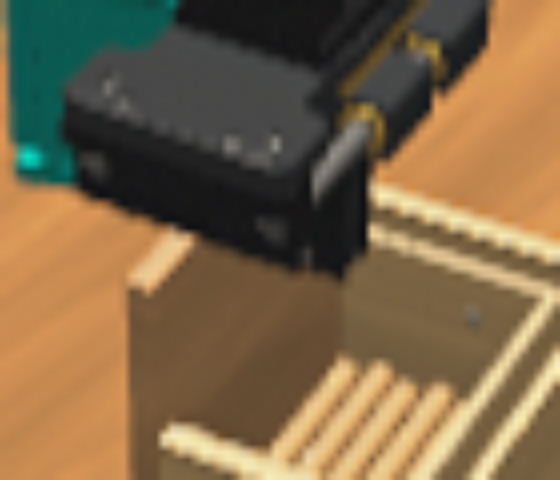

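The fingertip projects to where the body's lower corner hides it, and there is no contact. I'll pull the panel outward, following its arc.

drive_tool --plan '[[[-0.3,-0.05,0,0,0,0],[-0.3,-0.05,0,0,0,0],[-0.2,-0.03,0,0,0,0],[-0.2,-0.03,0,0,0,0],[-0.2,-0.03,0,0,0,0],[-0.2,-0.03,0,0,0,0]]]'

```text
time: 11.02
position: [0.5747, -0.2407, 0.3173]
tool_rot: [-0.085, 0.996, -0.0, -0.0]
ft_force: [1.5, 0.4, -0.2]
grip_width: 0.0007
```

drive_tool --plan '[[[-0.25,-0.04,-0.03,0,0,0],[-0.25,-0.04,-0.05,0,0,0],[-0.25,-0.04,-0.06,0,0,0],[-0.25,-0.04,-0.08,0,0,0],[0,0,0,0,0,0]]]'

```text
time: 11.65
position: [0.5496, -0.2445, 0.3114]
tool_rot: [-0.085, 0.996, 0.001, -0.001]
ft_force: [-0.1, 0.1, -0.6]
grip_width: 0.0004
```

Run:
```python
from rig import robot,camera
import cv2
t=camera("scene")[:,:,::-1][120:300,300:480];cv2.imwrite("pics/s5.png",cv2.resize(t,None,fx=3,fy=3))
```

```text
(no output)
```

View pics/s5.png

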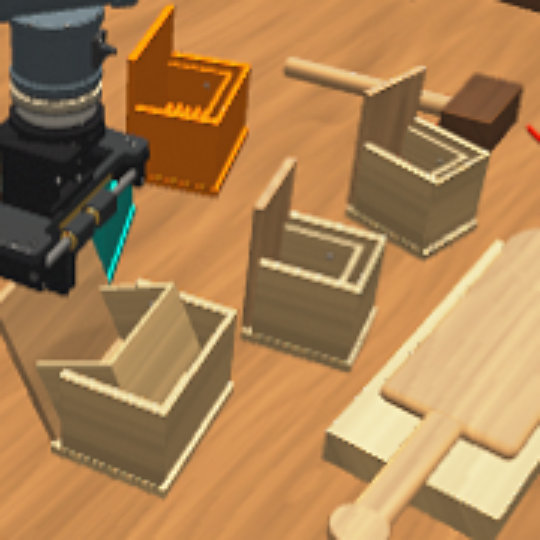

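The wide bin is tipping, about half way. I'll continue to the stop and watch the force.

drive_tool --plan '[[[-0.25,-0.04,-0.12,0,0,0],[-0.25,-0.04,-0.14,0,0,0],[-0.25,-0.04,-0.16,0,0,0],[-0.2,-0.03,-0.14,0,0,0],[0,0,0,0,0,0]]]'

```text
time: 12.32
position: [0.5259, -0.2482, 0.2972]
tool_rot: [-0.085, 0.996, 0.001, -0.001]
ft_force: [-0.6, -0.2, -0.0]
grip_width: 0.0003
```

drive_tool --plan '[[[-0.1,-0.02,-0.08,0,0,0],[-0.1,-0.02,-0.08,0,0,0],[0,0,0,0,0,0]]]'

```text
time: 12.7
position: [0.5214, -0.2492, 0.2935]
tool_rot: [-0.085, 0.996, 0.0, -0.0]
ft_force: [0.7, -0.0, 0.0]
grip_width: 0.0003
```

Run:
```python
from rig import robot,camera
import cv2
t=camera("scene")[:,:,::-1][120:300,270:450];cv2.imwrite("pics/s6.png",cv2.resize(t,None,fx=3,fy=3))
```

```text
(no output)
```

View pics/s6.png

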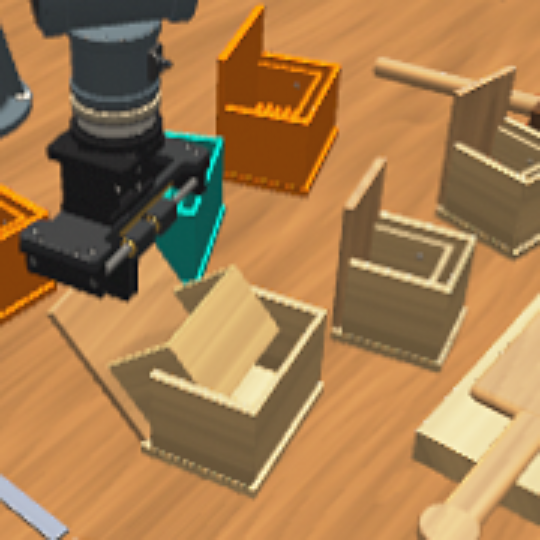

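It has not reached the stop yet, so I'll go on in small steps.

drive_tool --plan '[[[-0.1,-0.02,-0.08,0,0,0],[-0.1,-0.02,-0.08,0,0,0],[0,0,0,0,0,0]]]'

```text
time: 13.12
position: [0.5184, -0.2499, 0.2919]
tool_rot: [-0.084, 0.996, -0.001, 0.004]
ft_force: [5.3, 4.6, 8.9]
grip_width: 0.0005
```

drive_tool --plan '[[[-0.1,-0.02,-0.06,0,0,0],[-0.1,-0.02,0,0,0,0],[0,0,0,0,0,0]]]'

```text
time: 13.5
position: [0.5161, -0.2502, 0.2918]
tool_rot: [-0.083, 0.997, -0.001, 0.009]
ft_force: [14.0, 10.6, 12.2]
grip_width: 0.0005
```

The force rose at x ≈ 0.518, against a predicted 0.521 for the stop. I'll back off, rise and look.

drive_tool --plan '[[[0.5,0.09,0,0,0,0],[0.4,0.07,0.3,0,0,0],[0.2,0.03,0.9,0,0,0],[0,0,1,0,0,0],[0,0,1,0,0,0],[0,0,1,0,0,0],[0,0,1,0,0,0],[0,0,0,0,0,0]]]'

```text
time: 14.5
position: [0.5394, -0.247, 0.4199]
tool_rot: [-0.085, 0.996, -0.001, 0.001]
ft_force: [0.1, 0.8, 0.2]
grip_width: 0.0006
```

drive_tool --plan '[[[-0.8,0.9,0,0,0,0],[-0.8,0.9,0,0,0,0],[-0.8,0.9,0,0,0,0],[-0.8,0.9,0,0,0,0],[0,1,0,0,0,0],[0,1,0,0,0,0],[0,1,0,0,0,0],[0,1,0,0,0,0]]]'

```text
time: 15.5
position: [0.4586, -0.0557, 0.4169]
tool_rot: [-0.085, 0.996, 0.001, -0.001]
ft_force: [0.3, -0.1, -0.1]
grip_width: 0.0004
```

Run:
```python
from rig import robot,camera
import cv2
o=robot.get_obs();print(o["time"],o["position"],o["ft_force"])
t=camera("scene")[:,:,::-1][125:290,305-35:475];cv2.imwrite("pics/s7.png",cv2.resize(t,None,fx=3.6,fy=3.6,interpolation=cv2.INTER_CUBIC))
t=camera("top")[:,:,::-1][95:195,110:375];cv2.imwrite("pics/t7.png",cv2.resize(t,None,fx=3,fy=3,interpolation=cv2.INTER_CUBIC))
```

```text
15.5 [ 0.45858466 -0.05572626  0.41686519] [ 0.3402393  -0.05055182 -0.09695972]
```

View pics/s7.png

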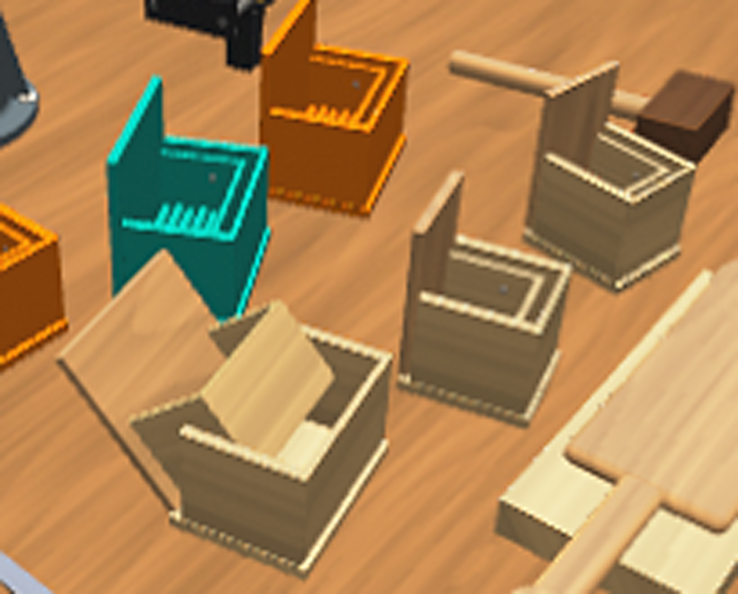

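View pics/t7.png

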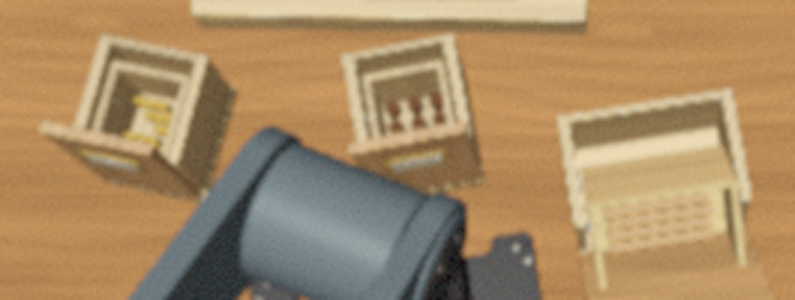

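Run:
```python
from h import *
from rig import camera
np.set_printoptions(precision=4,suppress=True)
t=camera("top")[:,:,::-1][140:240,280:400];cv2.imwrite("pics/t8.png",cv2.resize(t,None,fx=5,fy=5,interpolation=cv2.INTER_CUBIC))
sz2=lambda x,y:(270+(x+.5)/3.6-.5,125+(y+.5)/3.6-.5)
for a,b in(((43,127),(617,63)),((153,151),(545,95))): print("open",*tri(tz(*a),sz2(*b)))
xp=np.array([.985,.17]);piv=np.array([.580,-.2335])
for p in((60,358),(165,251)):
  for z in(.124,.128,.132,.14):
    P=plane("scene",*sz2(*p),z);s=-(P[:2]-piv)@xp;print(z,P[:2],s,np.arctan2(s,z-.016))
```

```text
open [0.6341 0.2729 0.1624] 0.0013863217371468401
open [0.6131 0.179  0.163 ] 0.003257721180787475
0.124 [ 0.4996 -0.3196] 0.09385799088078406 0.7154532518323089
0.128 [ 0.5031 -0.3229] 0.09093282323534839 0.6819551620037285
0.132 [ 0.5066 -0.3261] 0.08800765558991273 0.6490374467422519
0.14 [ 0.5137 -0.3327] 0.08215732029904142 0.5851534645300257
0.124 [ 0.4718 -0.1721] 0.09612742100786484 0.7273010288766806
0.128 [ 0.4755 -0.1762] 0.09318819497704865 0.6939730080615967
0.132 [ 0.4792 -0.1804] 0.09024896894623237 0.6611868188887068
0.14 [ 0.4866 -0.1887] 0.08437051688459989 0.597455184528992
```

View pics/t8.png

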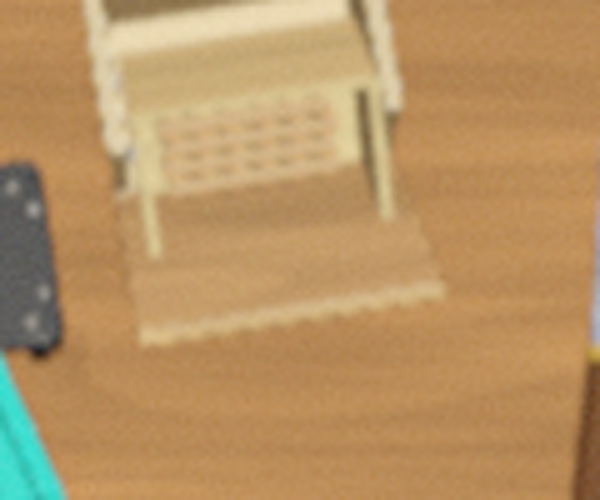

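The wide bin comes out at about 0.69 rad. The former open bin's rim is at z = 0.162–0.163, which means shut. The other narrow bin looks unchanged, and the arm is clear.

```bash
python3 -c "
from rig import robot
o=robot.get_obs();print(o['time'],o['ft_force'],o['joint_velocities']);print(robot.hand_in())"
```

```text
15.65 [-0.42259168 -0.13443606  0.16783867] [-0.02761723  0.00280053 -0.02342703 -0.00808214 -0.00711457 -0.0051573 ]
the job is handed in; nothing more can be done
None
```

The open narrow bin is pushed shut, the wide bin is tipped forward to its stop, and the other narrow bin was never touched. I handed the job in at 15.65 s of the 56 s, with the arm clear of everything.

- **Narrow bin (screws):** I pushed it with closed fingers. The force dropped to about 0, then the fingers met a hard stop at x = 0.609 (predicted 0.610). Afterwards its rim triangulated at z = 0.162–0.163, against 0.162 for shut. A millimetre of height says little about tilt this close to upright, so the hard stop is the stronger evidence.
- **Wide bin (dowels):** I hooked the panel from behind and pulled until the force rose at x ≈ 0.518 (predicted stop 0.521). The pictures then gave a tilt of about 0.68–0.69 rad, taking the rim height expected at the stop (0.128 m). I did not triangulate that height.
- **Other narrow bin:** by eye it stood the same in the last pictures as at the start; I did not measure it again at the end.

No check failed. The highest wrist force I read was about 21 N, when pressing the wide bin on its stop.

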